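Square up a row of solar lamps against the sprung stop

TASK

Take the straightedge from the green mat by its wooden handle and with its long metal edge push the four lamps on the white board back together, upright, against the sprung aluminium stop bar; press gently until the bar gives about 5 mm (feel for it, nowhere near its end), then ease off so that the bar comes back and the lamps stay in one straight line. Lay the straightedge flat on the green mat again and let go. Do not touch the lamps with the gripper or press hard on them, and leave the other things on the table where they are.

Things in the scene. Friction and masses are not known exactly. Their poses are not given: they have to be found in the camera images.
- board: white board, 290 (x) x 320 (y) x 6 thick, fixed; origin at table level, 125 from its near edge, on its centre line; x: pushing direction, away from the robot; y: along the row, which is centred on y = 0. Across it, parallel to y, stands the aluminium stop bar: 270 long, 8 to 46 above the table, near face at a place that differs each time and is not measured, 50 to 80 from the origin in x.
- stop_bar (a joint): how far the sprung stop bar is pressed back (+x) from its rest, m: 0 at rest, hard end at 0.014; wanted 0.003 to 0.008, never beyond 0.009. It starts to give at 6 N and takes 1.2 N more per mm (12 N at 5 mm), plus the force that slides the four lamps (about 2 to 7 N in all, more if the blade bears down). It springs back by itself and brings the lamps along.
- lamp1_center (a point): centre of lamp 1 of four alike upright solar lamps in a row, 38 deep (x) x 54 wide (y) x 78 high, 110 to 200 g, smooth plastic; black front with white round lens towards -x, flat yellow back towards +x; stands on the board, this point 39 above the board's top. Centres are 64 apart along y, lamp1 at -y to lamp4 at +y. At most 25 N on any one lamp.
- lamp2_center (a point): centre of lamp 2 of four alike upright solar lamps in a row, 38 deep (x) x 54 wide (y) x 78 high, 110 to 200 g, smooth plastic; black front with white round lens towards -x, flat yellow back towards +x; stands on the board, this point 39 above the board's top. Centres are 64 apart along y, lamp1 at -y to lamp4 at +y. At most 25 N on any one lamp.
- lamp3_center (a point): centre of lamp 3 of four alike upright solar lamps in a row, 38 deep (x) x 54 wide (y) x 78 high, 110 to 200 g, smooth plastic; black front with white round lens towards -x, flat yellow back towards +x; stands on the board, this point 39 above the board's top. Centres are 64 apart along y, lamp1 at -y to lamp4 at +y. At most 25 N on any one lamp.
- lamp4_center (a point): centre of lamp 4 of four alike upright solar lamps in a row, 38 deep (x) x 54 wide (y) x 78 high, 110 to 200 g, smooth plastic; black front with white round lens towards -x, flat yellow back towards +x; stands on the board, this point 39 above the board's top. Centres are 64 apart along y, lamp1 at -y to lamp4 at +y. At most 25 N on any one lamp.
- straightedge_grip (a point): mid-height of the wooden handle of the T-shaped pusher (240 g), 32 above its underside, where to grip. Handle along x, 22 wide, 24 high, from 60 behind to 57 ahead; black foot under it 46 to 60 behind. Aluminium blade across the front, 130 either side in y, 34 high from the underside; its flat pushing face is 65 ahead (+x). z up. Starts flat on the mat.
- mat: green mat, fixed, 340 (x) x 200 (y) x 3 thick, origin at the centre of its underside; left or right of the board (the blue bin is on the other side). The straightedge belongs flat on it, in any direction, its grip point within 100 of the mat's centre in x and 75 in y.
- blue_bin: open blue bin, 270 (x) x 170 (y) x 90 high, lamp shells in it; fixed; leave alone; origin at the centre of its underside
- screw_jar: small glass jar with red cap, radius 20, 55 high, loose, on the board behind the stop bar; origin at the centre of its underside; leave alone
- tape: yellow ring of tape, radius 28, 20 high, loose, beside the right end of the stop bar; origin at the centre of its underside; leave alone
- lamp_done: a finished lamp like the four, loose on the table beside the left (+y) end of the stop bar; not part of the row; leave alone; origin at the centre of its underside
Not all that is in view belongs to the job. Leave any blue look-alike of the part that bears lamp3_center alone. Leave any purple look-alike of the part that bears lamp1_center alone.

How it is judged:
On the way:
1. the row is pressed on the stop bar with the straightedge, so that the bar gives 3 to 8 mm (value of joint stop_bar between 0.003 and 0.008 m and (contact force between straightedge and lamp1 above 1 N or contact force between straightedge and lamp2 above 1 N or contact force between straightedge and lamp3 above 1 N or contact force between straightedge and lamp4 above 1 N)), for 0.2 s.
At the end, for the whole second after the job is handed in: Four lamps upright, still, in one line on the board (neighbours level within 3 mm, others 6 mm, square to it within 0.04 rad, within 125 mm of its centre line), stop bar back at rest (1.5 mm), straightedge flat, still on the mat, grip point within 100 x 75 mm of its centre (x of lamp2_center in the frame of lamp1_center between -0.003 and 0.003 m and x of lamp3_center in the frame of lamp1_center between -0.006 and 0.006 m and x of lamp4_center in the frame of lamp1_center between -0.006 and 0.006 m and x of lamp3_center in the frame of lamp2_center between -0.003 and 0.003 m and x of lamp4_center in the frame of lamp2_center between -0.006 and 0.006 m and x of lamp4_center in the frame of lamp3_center between -0.003 and 0.003 m and angle between each of lamp1_center, lamp2_center, lamp3_center, lamp4_center's own z axis and vertical below 0.06 rad and angle between the x axis of each of lamp1_center, lamp2_center, lamp3_center, lamp4_center and the x axis of board, either way round below 0.04 rad and z of lamp1_center in the frame of board between 0.04 and 0.05 m and z of lamp2_center in the frame of board between 0.04 and 0.05 m and z of lamp3_center in the frame of board between 0.04 and 0.05 m and z of lamp4_center in the frame of board between 0.04 and 0.05 m and y of lamp1_center in the frame of board between -0.125 and 0.125 m and y of lamp2_center in the frame of board between -0.125 and 0.125 m and y of lamp3_center in the frame of board between -0.125 and 0.125 m and y of lamp4_center in the frame of board between -0.125 and 0.125 m and linear speed of each of lamp1, lamp2, lamp3, lamp4, straightedge below 0.01 m/s and x of straightedge_grip in the frame of mat between -0.1 and 0.1 m and y of straightedge_grip in the frame of mat between -0.075 and 0.075 m and z of straightedge_grip in the frame of mat between 0.028 and 0.042 m and angle between straightedge_grip's own z axis and vertical below 0.08 rad and value of joint stop_bar below 0.0015 m); the robot touches nothing.
It fails at once if the stop bar is pressed back more than 9 mm (value of joint stop_bar above 0.009 m).
It fails at once if the straightedge presses on one lamp with more than 25 N (contact force between straightedge and lamp1 above 25 N or contact force between straightedge and lamp2 above 25 N or contact force between straightedge and lamp3 above 25 N or contact force between straightedge and lamp4 above 25 N).
It fails at once if a lamp is touched by the gripper or arm (contact force between any of the fingers, the arm and lamp1 above 0.5 N or contact force between any of the fingers, the arm and lamp2 above 0.5 N or contact force between any of the fingers, the arm and lamp3 above 0.5 N or contact force between any of the fingers, the arm and lamp4 above 0.5 N).
It fails at once if a lamp tips more than 0.4 rad (angle between any of lamp1_center, lamp2_center, lamp3_center, lamp4_center's own z axis and vertical above 0.4 rad).
It fails at once if the jar, the tape or the finished lamp is moved more than 15 mm (distance of any of screw_jar, tape, lamp_done from where it was at the start of the episode above 0.015 m).
It also fails if it takes over 67 s, if anything falls off the work surface, if the arm or the gripper's body presses on something with over 40 N, if the wrist force passes 120 N, or if a joint passes its speed limit or range.

ROBOT

A 6-joint arm with a two-finger parallel gripper is mounted at the origin on the work surface. World frame = base frame: x ahead of the robot, y to its left, z up, the work surface at z = 0. Lengths are in m, angles in rad, forces in N, time in s.
With the tool pointing down it reaches from about 0.35 to 0.775 m from the base axis. Payload 7.3 kg.
Tool frame: the origin (TCP) lies at the very end of the fingers, on their centre line; the grasp point (between the pads) lies 19 mm behind it; z points along the fingers, y is the direction in which the jaws open and shut (so a half turn about z gives the same grasp; the last joint's range is limited). The gripper opens to 92 mm and grips with 3 to 60 N. Pads are 19 mm wide; open, the fingers measure 130 mm over their backs; the gripper's body (75 mm by 190 mm) begins 47 mm behind the grasp point.
Start: joints at [1.12, 0.342, 1.524, -0, 1.275, -0.146], TCP at [0.158, 0.501, 0.227] pointing down, gripper open.
Joint ranges: [-2.53, 2.53], [-0.77, 2.02], [0.04, 2.7], [-1, 4.14], [0.28, 2.66], [-3.11, 3.11]. Speed limits (rad/s): [2.57, 2.57, 3.14, 3.14, 3.14, 3.14].

INTERFACE

Orientations are given as [roll, pitch, yaw] about the fixed x, y, z axes, in that order (R = Rz(yaw) Ry(pitch) Rx(roll)).
In Python, from cell import robot gives the robot as it stands. The module is installed in compiled form; this text tells all that it offers.
- The arm moves only by the tool carry_out, never from a script. Its argument "series" is a list of rows, each an object with "jaw": the opening in per cent of the stroke, from 0 (shut) to 100 (fully open); "travel": the shift along the tool's x, y, z in units of 60 mm (1.0 is 60 mm), a list of three; "twist": the turn about the tool's z in units of 6 degrees (1.0 is 6 degrees). A call has 1 to 8 rows; each row shifts and turns the commanded pose from where the row before left it, along the tool's axes as they then stand; what a row does not reach is not made up. A row lasts 1/8 s, in which the tool goes at most 62.5 mm and 10.7 degrees, less where a joint would pass 70% of its speed; a pose out of reach is approached as far as the arm can. A call is refused whole if a number of a shift passes 1 or a number of a turn 1, either way. A call with a gripper value outside its range is refused whole. The fingers move at their own pace and stop on an object; "squeeze" is the grip in N (left out, the last holds). Time passes only in rows, so rows that do not move let the fingers close. It gives the time, the measured TCP pose, the force and the opening at its end, in the units of the state.
- robot.observe(): the state, without advancing time (a new reading comes with each control period).
- robot.read_camera(name): name is "scene" or "top"; returns the picture (480x640x3 uint8, blue, green, red); there is no depth.
- robot.calibration(name): a dict with "intrinsics" (3x3 intrinsics, pixels), "cam_to_world" (4x4, takes a point from camera to world coordinates). Camera axes: x right, y up, looking along -z (the intrinsics and any distortion apply to the point x, -y, -z); pixel columns grow to the right and rows downward; lengths in m; the calibration is good to about 2 mm. A picture is of the moment at which its call begins. calibration takes no time and is no camera call.
- robot.hand_in(): hands the job in, once; it reports no verdict.
Trained networks look in the newest picture that a camera, given by its name, has taken for a name from the list of things; names that differ only in an ending like _2 or _b are one class to them, and where a whole thing is asked for, a point or a joint stands for the part that bears it (a point fixed in the world has none). Each returns a list of dicts, best first, with "score" (0 to 1); they miss things now and then, are a little off and sometimes report something else, mostly with a low value. They report only what shows in the picture. A call takes as long as a camera call. They do not tell look-alikes from the thing itself.
- robot.regions_of(camera, query): "pixels" (480x640 bool, what is visible of it) and "xy" ([column, row] in pixels, amid what is visible of it).
The state is a dict: "time": time; "qpos": joint angles; "qvel": joint speeds; "joint_efforts": joint torques, N m; "tool_pos": TCP position; "tool_rot": TCP orientation; "contact_force": force on the tool from outside, world axes, zero at the start; "torque": the same for the moment, N m; "opening": finger opening in m.
Only numpy, scipy, OpenCV 4.12 (cv2) and the standard library are available. Lean on these libraries where they do the work, as an engineer would, in place of code of your own. Each camera call takes 0.05 s, during which the arm holds its last target. There are 200 camera calls.

## Working session

There is one attempt and no reset: what is moved stays moved. The work goes in short steps, Python scripts to look and compute and a tool call to move; the robot and the scene stay as the last step left them, time stands still between calls to the robot, and variables do not carry over. Pictures are saved under pics/ and viewed, about 8 in all and at most 12, crops included, and the job is handed in when it is done.

Besides the shell and the picture viewer there is one more tool, called after "Request:" as name(argument=value, ...) on one line, values as JSON. carry_out: Moves the arm, as the interface text tells. Its arguments: {"type":"object","properties":{"series":{"type":"array"},"squeeze":{"type":"number"}},"required":["series"]}

```bash
mkdir -p pics; python3 - <<'E'
from cell import robot
import cv2,numpy as np
s=robot.observe()
for k,v in s.items(): print(k,np.round(v,3))
for c in ("scene","top"):
    cv2.imwrite(f"pics/{c}0.png",robot.read_camera(c))
    k=robot.calibration(c);print(np.round(k["intrinsics"],1).tolist(),np.round(k["cam_to_world"],4).tolist(), [x for x in k])
E
```

```text
time 0.0
qpos [ 1.12   0.343  1.525  0.     1.275 -0.146]
qvel [ 0.    -0.    -0.002 -0.001 -0.002  0.001]
joint_efforts [-1.0000e-03 -4.3123e+01 -2.4422e+01  7.2000e-02  5.6000e-02 -0.0000e+00]
tool_pos [0.157 0.5   0.226]
tool_rot [-3.14  -0.     2.837]
contact_force [-0.318  0.488 -0.068]
torque [ 0.021 -0.023 -0.016]
opening 0.092
[[467.7, 0.0, 329.4], [0.0, 467.7, 238.0], [0.0, 0.0, 1.0]] [[-0.5692, -0.6886, 0.4494, 0.9962], [0.8222, -0.4725, 0.3173, 0.3277], [-0.0062, 0.5501, 0.8351, 0.8782], [0.0, 0.0, 0.0, 1.0]] ['intrinsics', 'cam_to_world']
[[461.3, 0.0, 323.8], [0.0, 461.3, 241.4], [0.0, 0.0, 1.0]] [[0.0192, 0.9943, -0.1052, 0.449], [-0.9998, 0.0188, -0.0045, -0.0155], [-0.0025, 0.1053, 0.9944, 1.1507], [0.0, 0.0, 0.0, 1.0]] ['intrinsics', 'cam_to_world']
```

View pics/top0.png

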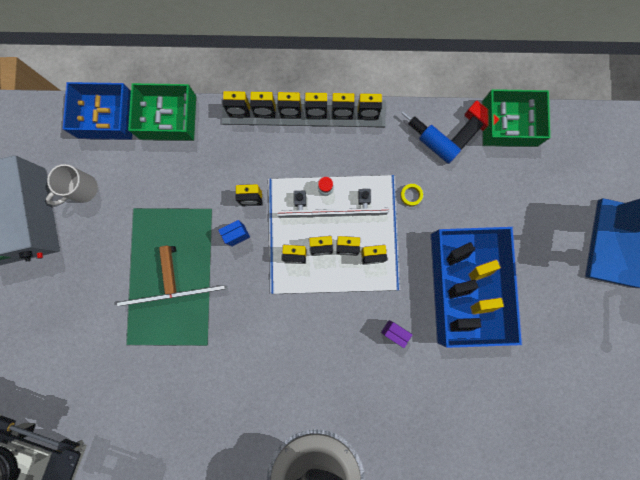

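View pics/scene0.png

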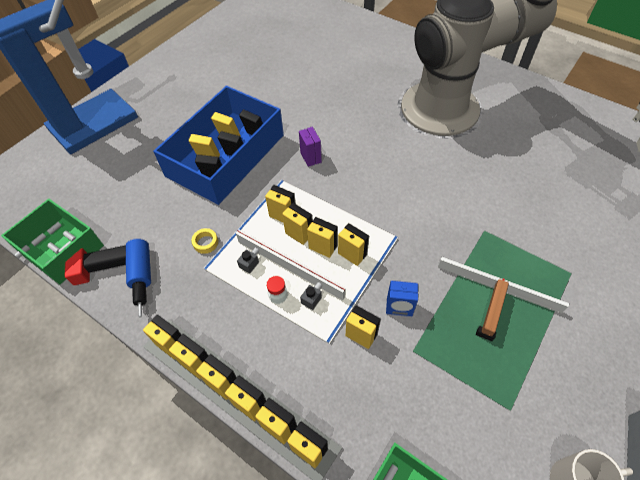

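The top view shows the mat at left (170,275), with the straightedge handle at (167,270) and the blade from (117,302) to (225,289), towards the robot. The four lamps stand on the board at (293,253), (320,245), (348,245) and (374,254), and the stop bar is at row 212. A blue look-alike lamp is at (233,233), a purple one at (397,333), and lamp_done at (248,195). I'll measure these next.

```bash
cat > h.py <<'E'
from cell import robot
import cv2,numpy as np
def proj(c,p):
    k=robot.calibration(c);T=np.linalg.inv(k["cam_to_world"]);q=T[:3,:3]@np.asarray(p,float)+T[:3,3]
    u=k["intrinsics"]@np.array([q[0],-q[1],-q[2]]);return u[:2]/u[2]
def plane(c,px,z):
    k=robot.calibration(c);M=np.array(k["cam_to_world"]);d=np.linalg.inv(k["intrinsics"])@np.array([px[0],px[1],1.])
    d=M[:3,:3]@np.array([d[0],-d[1],-d[2]]);o=M[:3,3];return (o+d*(z-o[2])/d[2])
def rect(c,m,z):
    cs=max(cv2.findContours(m.astype(np.uint8),cv2.RETR_EXTERNAL,cv2.CHAIN_APPROX_NONE)[0],key=len)[:,0]
    w=np.array([plane(c,p,z)[:2] for p in cs],np.float32)
    return cv2.minAreaRect(w)
E
python3 - <<'E'
from h import *
im=robot.read_camera("top")
for q,z in [("board",.006),("mat",.003),("straightedge_grip",.03),("lamp1_center",.084),("stop_bar",.046),("screw_jar",.055),("tape",.02),("lamp_done",.084),("blue_bin",.09)]:
    for r in robot.regions_of("top",q)[:8]:
        R=rect("top",r["pixels"],z)
        print(q,round(r["score"],2),np.round(r["xy"]),r["pixels"].sum(),"c",np.round(R[0],4),"s",np.round(R[1],4),"a",round(R[2],2))
# crops
a=cv2.resize(im[165:305,215:415],None,fx=4,fy=4,interpolation=cv2.INTER_CUBIC)
b=cv2.resize(im[200:350,105:235],None,fx=4,fy=4,interpolation=cv2.INTER_CUBIC)
cv2.imwrite("pics/a.png",a);cv2.imwrite("pics/b.png",b)
E
```

```text
board 0.97 [334. 234.] 11585 c [ 0.5898 -0.031 ] s [0.292  0.3218] a 2.78
mat 0.85 [174. 277.] 10455 c [0.4785 0.372 ] s [0.3448 0.2043] a 0.79
mat 0.25 [370. 255.] 458 c [ 0.54   -0.1349] s [0.0475 0.0627] a 1.09
straightedge_grip 0.73 [169. 288.] 1056 c [0.4883 0.3656] s [0.1307 0.2654] a 10.54
lamp1_center 0.69 [395. 336.] 450 c [ 0.354  -0.1794] s [0.0634 0.0371] a 57.59
lamp1_center 0.59 [372. 254.] 415 c [ 0.5336 -0.1266] s [0.0397 0.0581] a 8.41
stop_bar 0.86 [332. 213.] 670 c [ 0.6367 -0.0303] s [0.0175 0.2645] a 2.76
tape 0.83 [411. 191.] 302 c [ 0.6902 -0.2253] s [0.0585 0.0548] a 0.1
tape 0.37 [316. 246.] 431 c [ 0.5584 -0.003 ] s [0.0461 0.059 ] a 6.31
lamp_done 0.87 [247. 195.] 530 c [0.6682 0.1706] s [0.0478 0.0638] a 1.07
lamp_done 0.59 [330. 212.] 842 c [ 0.6302 -0.0286] s [0.0213 0.2576] a 1.08
blue_bin 0.9 [476. 286.] 9921 c [ 0.4647 -0.3581] s [0.2708 0.1943] a 3.36
```

View pics/a.png

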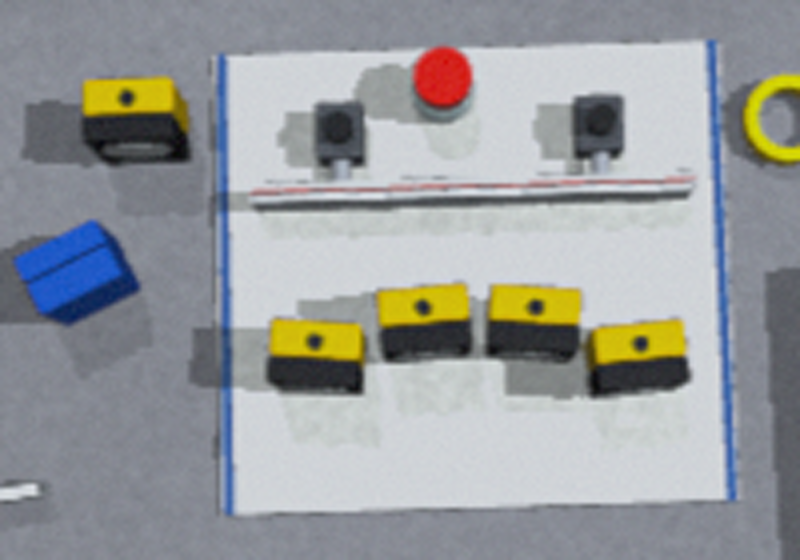

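View pics/b.png

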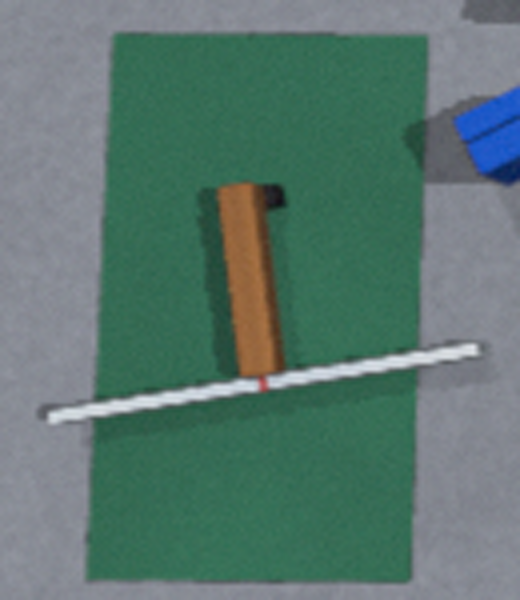

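The crops confirm which parts are meant. The row is the four yellow/black lamps on the board. The blue look-alike (off the board, left), the purple one and lamp_done stay out of it. The handle carries the foot at its far end, so the pushing face points towards the robot and the straightedge needs about a half turn.

```bash
python3 - <<'E'
from h import *
im=cv2.imread("pics/top0.png").astype(int);B,G,R=im[...,0],im[...,1],im[...,2]
def comp(m,x0,x1,y0,y1,mn=60):
    k=np.zeros_like(m);k[y0:y1,x0:x1]=m[y0:y1,x0:x1]
    n,l,s,c=cv2.connectedComponentsWithStats(k.astype(np.uint8))
    return [l==i for i in range(1,n) if s[i,4]>=mn]
bl=comp((B>140)&(G>140)&(R>140),108,232,280,312)
wd=comp((R>110)&(B<90)&(R>G+30),150,190,235,300)
ye=comp((R>150)&(G>120)&(B<90),270,400,225,270)
for n,ms,z in [("blade",bl,.037),("wood",wd,.047),("lampyellow",ye,.084)]:
    for m in ms:
        r=rect("top",m,z);print(n,m.sum(),np.round(r[0],4),np.round(r[1],4),round(r[2],2))
org=np.array([.5898,-.031])-.02*np.array([np.cos(.0485),np.sin(.0485)]);print("board org",org)
# bar top edge line (near top edge) and board corners by edges
bd=comp((B>170)&(G>170)&(R>170),268,400,200,225,60)
for m in bd:
    r=rect("top",m,.046);print("bar",m.sum(),np.round(r[0],4),np.round(r[1],4),round(r[2],2))
for c in (300,332,370): print(c,[tuple(im[r,c]) and tuple(map(int,im[r,c])) for r in range(205,221)], [round(float(plane("top",(c,r),.046)[0]),4) for r in (208,213)])
g=comp((G>B+15)&(G>R+30),110,230,200,350,500)
for m in g: r=rect("top",m,.003);print("mat",m.sum(),np.round(r[0],4),np.round(r[1],4),round(r[2],2))
# scene cross-check
r=robot.read_camera("scene")
for q,z in [("straightedge_grip",.03),("board",.006),("stop_bar",.03)]:
    for r in robot.regions_of("scene",q)[:2]:
        R_=rect("scene",r["pixels"],z);print("scene",q,round(r["score"],2),np.round(r["xy"]),np.round(R_[0],4),np.round(R_[1],4),round(R_[2],2))
E
```

```text
blade 167 [0.4415 0.2893] [0.0075 0.1265] 10.12
blade 169 [0.4181 0.4203] [0.009  0.1261] 11.09
wood 430 [0.489  0.3644] [0.1189 0.0216] 10.31
lampyellow 180 [ 0.5633 -0.0022] [0.0202 0.0519] 6.82
lampyellow 180 [ 0.5648 -0.0674] [0.0515 0.0203] 86.65
lampyellow 187 [0.5422 0.0592] [0.0528 0.0208] 87.27
lampyellow 177 [ 0.5445 -0.1286] [0.0201 0.0505] 6.81
board org [ 0.56982352 -0.03196962]
bar 2183 [ 0.638  -0.0289] [0.0589 0.2915] 1.07
300 [(175, 164, 155), (196, 182, 176), (191, 178, 170), (187, 174, 166), (192, 180, 172), (211, 204, 194), (208, 200, 199), (127, 124, 158), (215, 209, 206), (211, 204, 199), (91, 86, 84), (85, 83, 77), (142, 143, 137), (202, 203, 197), (204, 204, 198), (201, 202, 199)] [0.6463, 0.634]
332 [(216, 212, 208), (216, 212, 208), (217, 214, 210), (214, 211, 204), (211, 206, 199), (206, 202, 203), (127, 125, 171), (215, 209, 206), (210, 205, 200), (95, 89, 88), (80, 77, 74), (123, 121, 118), (196, 197, 192), (195, 196, 189), (199, 199, 192), (199, 201, 195)] [0.6477, 0.6354]
370 [(206, 208, 199), (201, 201, 196), (204, 203, 198), (212, 208, 202), (210, 205, 204), (141, 139, 167), (201, 195, 188), (211, 204, 200), (90, 87, 86), (92, 87, 86), (155, 156, 149), (208, 210, 205), (209, 212, 204), (210, 211, 206), (208, 211, 203), (207, 208, 202)] [0.6494, 0.6372]
mat 5892 [0.5339 0.3722] [0.2229 0.1978] 1.07
mat 3693 [0.3728 0.37  ] [0.124  0.1973] 1.12
scene straightedge_grip 0.77 [495. 294.] [0.4895 0.3669] [0.142  0.2618] 9.88
scene straightedge_grip 0.46 [303. 268.] [ 0.6001 -0.0222] [0.2874 0.3137] 2.85
scene board 0.85 [305. 267.] [ 0.5905 -0.0326] [0.2936 0.3214] 2.53
scene stop_bar 0.97 [290. 268.] [ 0.6393 -0.032 ] [0.0296 0.2849] 2.72
```

Request:
carry_out(series=[{"jaw": 100,"travel": [-0.74,-0.06,0.22],"twist": 0},{"jaw": 100,"travel": [-0.74,-0.06,0.22],"twist": 0},{"jaw": 100,"travel": [-0.74,-0.06,0.22],"twist": 0},{"jaw": 100,"travel": [-0.74,-0.06,0.22],"twist": 0},{"jaw": 100,"travel": [-0.74,-0.06,0.22],"twist": 0},{"jaw": 100,"travel": [-0.74,-0.06,0.22],"twist": 0},{"jaw": 100,"travel": [-0.74,-0.06,0.22],"twist": 0},{"jaw": 100,"travel": [-0.74,-0.06,0.22],"twist": 0}], squeeze=40)

```text
time: 1.8
tool_pos: [0.4891, 0.3661, 0.1207]
tool_rot: [3.141, 0.0, 2.837]
contact_force: [0.2, 1.2, -0.8]
opening: 0.0917
```

Request:
carry_out(series=[{"jaw": 100,"travel": [0,0,0],"twist": -0.93},{"jaw": 100,"travel": [0,0,0],"twist": -0.93},{"jaw": 100,"travel": [0,0,0],"twist": -0.93},{"jaw": 100,"travel": [0,0,0],"twist": -0.93},{"jaw": 100,"travel": [0,0,0],"twist": -0.92},{"jaw": 100,"travel": [0,0,0],"twist": 0}])

```text
time: 2.55
tool_pos: [0.4877, 0.3668, 0.1211]
tool_rot: [3.142, -0.0, -2.961]
contact_force: [-0.3, -0.4, -0.1]
opening: 0.092
```

```bash
cat >> h.py <<'E'
def units(target,psi):
    s=robot.observe();p=np.array(s["tool_pos"]);w=s["tool_rot"][2];d=np.array(target)-p
    t=np.array([np.cos(w)*d[0]+np.sin(w)*d[1],np.sin(w)*d[0]-np.cos(w)*d[1],-d[2]])/.06
    tw=-np.degrees((psi-w+np.pi)%(2*np.pi)-np.pi)/6
    print("t",round(s["time"],2),"pos",p.round(4),"rot",np.round(s["tool_rot"],4),"q",np.round(s["qpos"],2),"F",np.round(s["contact_force"],2),"M",np.round(s["torque"],2),"op",round(s["opening"],4));print("units",t.round(3),"twist",round(tw,3))
E
python3 -c "
from h import *
units([.4875,.364,.016],3.323)"
```

```text
t 2.55 pos [0.4877 0.3668 0.1211] rot [ 3.1415 -0.     -2.9613] q [ 0.52  0.59  1.42  0.    1.13 -1.23] F [-0.25 -0.37 -0.13] M [0.04 0.05 0.02] op 0.092
units [ 0.012 -0.045  1.751] twist -0.011
```

Request:
carry_out(series=[{"jaw": 100,"travel": [0,-0.04,0.4],"twist": 0},{"jaw": 100,"travel": [0,0,0.4],"twist": 0},{"jaw": 100,"travel": [0,0,0.4],"twist": 0},{"jaw": 100,"travel": [0,0,0.3],"twist": 0},{"jaw": 100,"travel": [0,0,0.25],"twist": 0},{"jaw": 100,"travel": [0,0,0],"twist": 0},{"jaw": 20,"travel": [0,0,0],"twist": 0},{"jaw": 10,"travel": [0,0,0],"twist": 0}])

```text
time: 3.55
tool_pos: [0.4887, 0.3647, 0.017]
tool_rot: [3.141, 0.002, -2.961]
contact_force: [0.2, 0.2, -0.5]
opening: 0.0764
```

Request:
carry_out(series=[{"jaw": 0,"travel": [0,0,0],"twist": 0},{"jaw": 0,"travel": [0,0,0],"twist": 0},{"jaw": 0,"travel": [0,0,0],"twist": 0},{"jaw": 0,"travel": [0,0,0],"twist": 0},{"jaw": 0,"travel": [0,0,0],"twist": 0},{"jaw": 0,"travel": [0,0,0],"twist": 0}], squeeze=50)

```text
time: 4.3
tool_pos: [0.4881, 0.3645, 0.0161]
tool_rot: [3.141, 0.0, -2.96]
contact_force: [0.0, 1.1, -0.0]
opening: 0.022
```

```bash
python3 -c "
from h import *
units([.4875,.364,.14],3.323)"
```

```text
t 4.3 pos [0.4881 0.3645 0.0161] rot [ 3.1414e+00  1.0000e-04 -2.9604e+00] q [ 0.52  0.72  1.51  0.    0.91 -1.24] F [ 0.02  1.11 -0.04] M [0.14 0.01 0.04] op 0.022
units [ 0.012 -0.006 -2.065] twist -0.002
```

Request:
carry_out(series=[{"jaw": 0,"travel": [0,0,-0.2],"twist": 0},{"jaw": 0,"travel": [0,0,-0.4],"twist": 0},{"jaw": 0,"travel": [0,0,-0.5],"twist": 0},{"jaw": 0,"travel": [0,0,-0.5],"twist": 0},{"jaw": 0,"travel": [0,0,-0.5],"twist": 0},{"jaw": 0,"travel": [0,0,-0.3],"twist": 0},{"jaw": 0,"travel": [0,0,0],"twist": 0.3},{"jaw": 0,"travel": [0,0,0],"twist": 0.6}])

```text
time: 5.3
tool_pos: [0.4877, 0.3641, 0.1595]
tool_rot: [-3.141, -0.001, -3.058]
contact_force: [-0.8, 0.7, -3.2]
opening: 0.0218
```

Request:
carry_out(series=[{"jaw": 0,"travel": [0,0,0],"twist": 0.9},{"jaw": 0,"travel": [0,0,0],"twist": 1},{"jaw": 0,"travel": [0,0,0],"twist": 1},{"jaw": 0,"travel": [0,0,0],"twist": 1},{"jaw": 0,"travel": [0,0,0],"twist": 1},{"jaw": 0,"travel": [0,0,0],"twist": 1},{"jaw": 0,"travel": [0,0,0],"twist": 1},{"jaw": 0,"travel": [0,0,0],"twist": 1}])

```text
time: 6.3
tool_pos: [0.4875, 0.364, 0.1588]
tool_rot: [-3.139, -0.001, 2.396]
contact_force: [0.5, -0.5, -2.3]
opening: 0.0215
```

Request:
carry_out(series=[{"jaw": 0,"travel": [0,0,0],"twist": 1},{"jaw": 0,"travel": [0,0,0],"twist": 1},{"jaw": 0,"travel": [0,0,0],"twist": 1},{"jaw": 0,"travel": [0,0,0],"twist": 1},{"jaw": 0,"travel": [0,0,0],"twist": 1},{"jaw": 0,"travel": [0,0,0],"twist": 1},{"jaw": 0,"travel": [0,0,0],"twist": 1},{"jaw": 0,"travel": [0,0,0],"twist": 1}])

```text
time: 7.3
tool_pos: [0.4875, 0.3639, 0.1588]
tool_rot: [-3.139, 0.001, 1.559]
contact_force: [-0.2, -0.8, -3.0]
opening: 0.0215
```

Request:
carry_out(series=[{"jaw": 0,"travel": [0,0,0],"twist": 1},{"jaw": 0,"travel": [0,0,0],"twist": 1},{"jaw": 0,"travel": [0,0,0],"twist": 1},{"jaw": 0,"travel": [0,0,0],"twist": 1},{"jaw": 0,"travel": [0,0,0],"twist": 1},{"jaw": 0,"travel": [0,0,0],"twist": 1},{"jaw": 0,"travel": [0,0,0],"twist": 1},{"jaw": 0,"travel": [0,0,0],"twist": 1}])

```text
time: 8.3
tool_pos: [0.4874, 0.3639, 0.1588]
tool_rot: [-3.141, 0.003, 0.721]
contact_force: [0.4, -0.5, -2.4]
opening: 0.0217
```

Request:
carry_out(series=[{"jaw": 0,"travel": [0,0,0],"twist": 1},{"jaw": 0,"travel": [0,0,0],"twist": 1},{"jaw": 0,"travel": [0,0,0],"twist": 1},{"jaw": 0,"travel": [0,0,0],"twist": 1},{"jaw": 0,"travel": [0,0,0],"twist": 1},{"jaw": 0,"travel": [0,0,0],"twist": 0.9},{"jaw": 0,"travel": [0,0,0],"twist": 0.6},{"jaw": 0,"travel": [0,0,0],"twist": 0}])

```text
time: 9.3
tool_pos: [0.4876, 0.364, 0.159]
tool_rot: [3.141, 0.002, 0.045]
contact_force: [-0.9, 0.2, -2.1]
opening: 0.0219
```

```bash
python3 -c "
from h import *
cv2.imwrite('pics/c.png',robot.read_camera('scene')[130:430,300:640])
c,s_=np.cos(.0485),np.sin(.0485);o=np.array([.5698,-.032])
g=o+np.array([c,s_])*-.150+np.array([-s_,c])*0.0
print(g)
units([g[0],g[1],.16],.0485)"
```

```text
[ 0.41997638 -0.03927215]
t 9.35 pos [0.4877 0.3641 0.1592] rot [3.1409e+00 1.6000e-03 4.5500e-02] q [0.52 0.55 1.38 0.   1.21 2.04] F [-1.46 -0.31 -3.83] M [-0.13  0.24  0.02] op 0.0216
units [-1.433  6.665 -0.013] twist -0.028
```

View pics/c.png

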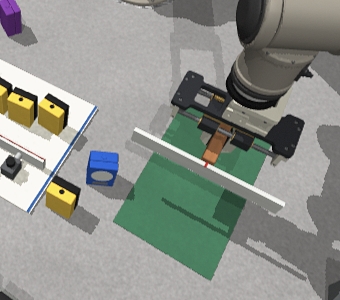

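Request:
carry_out(series=[{"jaw": 0,"travel": [-0.1,0.3,0],"twist": -0.03},{"jaw": 0,"travel": [-0.15,0.6,0],"twist": 0},{"jaw": 0,"travel": [-0.15,0.7,0],"twist": 0},{"jaw": 0,"travel": [-0.15,0.7,0],"twist": 0},{"jaw": 0,"travel": [-0.15,0.7,0],"twist": 0},{"jaw": 0,"travel": [-0.15,0.7,0],"twist": 0},{"jaw": 0,"travel": [-0.15,0.7,0],"twist": 0},{"jaw": 0,"travel": [-0.15,0.7,0],"twist": 0}])

```text
time: 10.35
tool_pos: [0.4334, 0.0542, 0.16]
tool_rot: [-3.142, -0.0, 0.049]
contact_force: [0.6, -0.2, -1.5]
opening: 0.0217
```

Request:
carry_out(series=[{"jaw": 0,"travel": [-0.13,0.7,0],"twist": 0},{"jaw": 0,"travel": [-0.1,0.5,0],"twist": 0},{"jaw": 0,"travel": [-0.05,0.36,0],"twist": 0},{"jaw": 0,"travel": [0,0,0],"twist": 0},{"jaw": 0,"travel": [0,0,0],"twist": 0}])

```text
time: 10.98
tool_pos: [0.4215, -0.0384, 0.16]
tool_rot: [-3.141, 0.0, 0.048]
contact_force: [0.1, -0.0, -2.6]
opening: 0.0216
```

```bash
python3 - <<'E'
from h import *
units([.420,-.0393,.027],.0485)
im=robot.read_camera('top');cv2.imwrite('pics/d.png',cv2.resize(im[165:375,230:430],None,fx=2.8,fy=2.8,interpolation=cv2.INTER_CUBIC))
E
```

```text
t 10.97 pos [ 0.4215 -0.0384  0.16  ] rot [-3.1411e+00  2.0000e-04  4.8300e-02] q [-0.27  0.23  1.89  0.    1.02  1.25] F [ 0.13 -0.   -2.59] M [-0.07  0.23  0.03] op 0.0216
units [-0.026  0.014  2.217] twist -0.002
```

View pics/d.png

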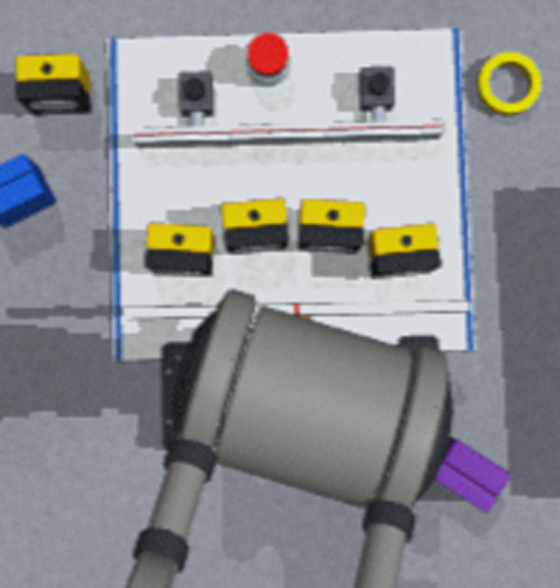

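The straightedge hangs in front of the row with its blade nearly parallel to the bar, clear of the purple lamp. I'll lower it now.

Request:
carry_out(series=[{"jaw": 0,"travel": [0,0,0.3],"twist": 0},{"jaw": 0,"travel": [0,0,0.4],"twist": 0},{"jaw": 0,"travel": [0,0,0.4],"twist": 0},{"jaw": 0,"travel": [0,0,0.4],"twist": 0},{"jaw": 0,"travel": [0,0,0.3],"twist": 0},{"jaw": 0,"travel": [0,0,0.25],"twist": 0},{"jaw": 0,"travel": [0,0,0.18],"twist": 0},{"jaw": 0,"travel": [0,0,0],"twist": 0}])

```text
time: 12.02
tool_pos: [0.4213, -0.0383, 0.0258]
tool_rot: [-3.141, 0.001, 0.049]
contact_force: [-0.1, 0.3, -2.4]
opening: 0.0218
```

```bash
python3 - <<'E'
from h import *
units([.420,-.0393,.026],.0485)
im=robot.read_camera('top').astype(int)
# blade top line vs bar red line, z .047/.046
for c in (284,290,296,384,388,392): print(c,[int(im[r,c].mean()) for r in range(270,292)])
np.save('d.npy',im)
E
```

```text
t 12.03 pos [ 0.4213 -0.0383  0.0258] rot [-3.141e+00  1.400e-03  4.910e-02] q [-0.27  0.46  2.04  0.    0.64  1.25] F [-0.05  0.3  -2.44] M [-0.08  0.22 -0.  ] op 0.0218
units [-0.022  0.016 -0.003] twist 0.005
284 [219, 221, 221, 220, 219, 219, 220, 219, 222, 212, 135, 210, 215, 206, 144, 140, 143, 145, 164, 170, 170, 173]
290 [214, 217, 213, 207, 212, 206, 177, 220, 222, 215, 155, 207, 210, 198, 139, 133, 144, 166, 164, 166, 167, 171]
296 [216, 216, 216, 213, 214, 203, 143, 218, 223, 214, 160, 210, 214, 216, 217, 211, 146, 123, 54, 38, 46, 48]
384 [217, 215, 216, 213, 179, 219, 222, 212, 157, 216, 218, 216, 213, 215, 215, 216, 219, 220, 221, 217, 169, 143]
388 [219, 220, 221, 217, 200, 219, 220, 219, 214, 220, 216, 211, 214, 217, 218, 218, 219, 220, 220, 215, 136, 138]
392 [220, 219, 221, 220, 220, 219, 219, 219, 219, 220, 219, 220, 220, 220, 220, 220, 220, 219, 220, 214, 140, 145]
```

Request:
carry_out(series=[{"jaw": 0,"travel": [0.1,0,0],"twist": 0},{"jaw": 0,"travel": [0.1,0,0],"twist": 0},{"jaw": 0,"travel": [0.1,0,0],"twist": 0},{"jaw": 0,"travel": [0.1,0,0],"twist": 0},{"jaw": 0,"travel": [0.1,0,0],"twist": 0},{"jaw": 0,"travel": [0.1,0,0],"twist": 0},{"jaw": 0,"travel": [0.1,0,0],"twist": 0},{"jaw": 0,"travel": [0.1,0,0],"twist": 0}])

```text
time: 13.08
tool_pos: [0.4697, -0.0364, 0.0262]
tool_rot: [-3.141, 0.001, 0.048]
contact_force: [-0.8, 0.3, -2.8]
opening: 0.0216
```

Request:
carry_out(series=[{"jaw": 0,"travel": [0.1,0,0],"twist": 0},{"jaw": 0,"travel": [0.1,0,0],"twist": 0},{"jaw": 0,"travel": [0.1,0,0],"twist": 0},{"jaw": 0,"travel": [0.1,0,0],"twist": 0},{"jaw": 0,"travel": [0.1,0,0],"twist": 0},{"jaw": 0,"travel": [0.1,0,0],"twist": 0},{"jaw": 0,"travel": [0.1,0,0],"twist": 0}])

```text
time: 13.95
tool_pos: [0.5119, -0.0345, 0.0263]
tool_rot: [-3.141, 0.0, 0.048]
contact_force: [-2.3, -0.7, -2.8]
opening: 0.0218
```

```bash
python3 - <<'E'
from h import *
units([.534,-.0333,.026],.0485)
im=robot.read_camera('top');cv2.imwrite('pics/e.png',cv2.resize(im[165:305,215:415],None,fx=4,fy=4,interpolation=cv2.INTER_CUBIC))
E
```

```text
t 13.95 pos [ 0.5119 -0.0345  0.0263] rot [-3.1415e+00  1.0000e-04  4.8100e-02] q [-0.22  0.57  1.79  0.    0.78  1.31] F [-2.32 -0.69 -2.75] M [-0.09  0.63  0.02] op 0.0218
units [ 0.369 -0.002  0.004] twist -0.003
```

View pics/e.png

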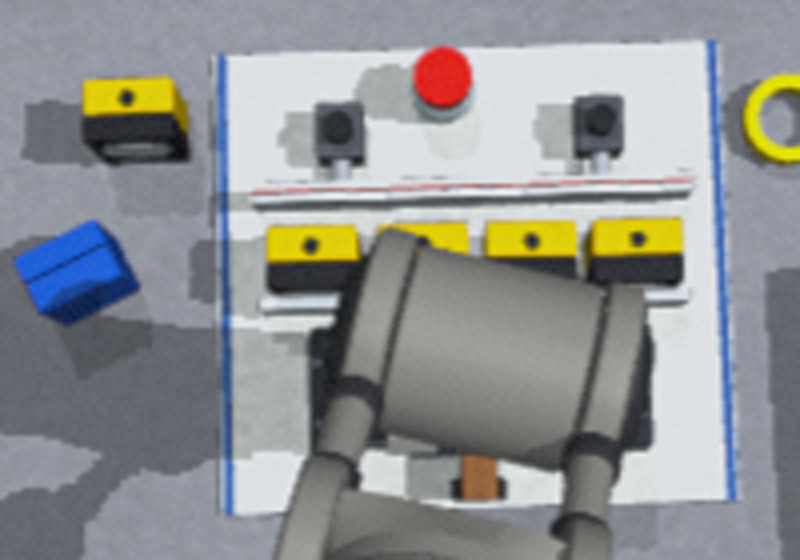

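The lamps are now gathered in one straight line, short of the bar. I'll go slowly and feel for contact.

Request:
carry_out(series=[{"jaw": 0,"travel": [0.05,0,0],"twist": 0},{"jaw": 0,"travel": [0.05,0,0],"twist": 0},{"jaw": 0,"travel": [0.04,0,0],"twist": 0},{"jaw": 0,"travel": [0.04,0,0],"twist": 0}])

```text
time: 14.5
tool_pos: [0.5224, -0.034, 0.0263]
tool_rot: [-3.142, 0.0, 0.048]
contact_force: [-2.5, -0.6, -1.5]
opening: 0.0219
```

Request:
carry_out(series=[{"jaw": 0,"travel": [0.02,0,0],"twist": 0},{"jaw": 0,"travel": [0.02,0,0],"twist": 0}])

```text
time: 14.75
tool_pos: [0.5247, -0.0339, 0.0263]
tool_rot: [-3.142, 0.0, 0.048]
contact_force: [-2.9, 1.0, -0.4]
opening: 0.0217
```

Request:
carry_out(series=[{"jaw": 0,"travel": [0.02,0,0],"twist": 0},{"jaw": 0,"travel": [0.02,0,0],"twist": 0}])

```text
time: 15.0
tool_pos: [0.5272, -0.0337, 0.0263]
tool_rot: [-3.142, -0.0, 0.048]
contact_force: [-3.0, -0.2, -1.5]
opening: 0.0218
```

Still only sliding force (about 3 N).

Request:
carry_out(series=[{"jaw": 0,"travel": [0.02,0,0],"twist": 0},{"jaw": 0,"travel": [0.01,0,0],"twist": 0}])

```text
time: 15.25
tool_pos: [0.529, -0.0337, 0.0263]
tool_rot: [-3.142, -0.0, 0.048]
contact_force: [-3.2, 0.1, -0.9]
opening: 0.0217
```

Request:
carry_out(series=[{"jaw": 0,"travel": [0.02,0,0],"twist": 0}])

```text
time: 15.38
tool_pos: [0.5301, -0.0336, 0.0263]
tool_rot: [-3.141, 0.0, 0.048]
contact_force: [-3.1, -0.4, -1.2]
opening: 0.0217
```

Request:
carry_out(series=[{"jaw": 0,"travel": [0.02,0,0],"twist": 0}])

```text
time: 15.5
tool_pos: [0.5314, -0.0335, 0.0263]
tool_rot: [-3.141, -0.0, 0.048]
contact_force: [-3.6, -0.2, -1.0]
opening: 0.0217
```

Request:
carry_out(series=[{"jaw": 0,"travel": [0.02,0,0],"twist": 0}])

```text
time: 15.62
tool_pos: [0.5321, -0.0336, 0.0262]
tool_rot: [3.141, 0.001, 0.049]
contact_force: [-5.3, -2.3, -2.1]
opening: 0.0219
```

Force is starting to rise at x≈0.532, so the row is reaching the bar.

Request:
carry_out(series=[{"jaw": 0,"travel": [0.01,0,0],"twist": 0},{"jaw": 0,"travel": [0.01,0,0],"twist": 0}])

```text
time: 15.88
tool_pos: [0.5324, -0.0336, 0.026]
tool_rot: [3.142, 0.003, 0.049]
contact_force: [-8.0, -3.0, 0.7]
opening: 0.0218
```

Request:
carry_out(series=[{"jaw": 0,"travel": [0.01,0,0],"twist": 0},{"jaw": 0,"travel": [0.01,0,0],"twist": 0}])

```text
time: 16.12
tool_pos: [0.5327, -0.0336, 0.0258]
tool_rot: [-3.141, 0.005, 0.049]
contact_force: [-9.9, -2.8, 1.0]
opening: 0.0216
```

```bash
cat >> h.py <<'E'
def barrow(im,cols=(280,288,296,304,312,340,345,375,380)):
    im=im.astype(float);out=[]
    for c in cols:
        r=np.arange(203,219);w=np.clip(im[203:219,c,2]-.5*(im[203:219,c,0]+im[203:219,c,1])-8,0,None)
        out.append((w*r).sum()/w.sum() if w.sum()>0 else np.nan)
    return np.array(out)
E
python3 - <<'E'
from h import *
units([.537,-.0333,.026],.0485)
a=barrow(cv2.imread('pics/top0.png'));b=barrow(robot.read_camera('top'));print(a.round(2),(a-b).round(2),np.nanmedian(a-b)*2.45,'mm')
E
```

```text
t 16.12 pos [ 0.5327 -0.0336  0.0258] rot [-3.1415  0.005   0.0494] q [-0.21  0.6   1.73 -0.    0.81  1.32] F [-9.94 -2.78  1.01] M [-0.38  1.62  0.42] op 0.0216
units [ 0.072 -0.001 -0.003] twist 0.009
[212.49 212.   212.   212.   211.73 211.   211.   210.   210.  ] [-0.06 -3.2  -3.19 -3.61   nan -3.26 -3.4  -3.76 -3.97] -8.158508860158673 mm
```

```bash
cat >> h.py <<'E'
def barrow(im,cols=(280,288,296,304,340,345,375,380)):
    im=im.astype(float);out=[]
    for c in cols:
        r=np.arange(203,219);B,G,R=(im[203:219,c,i] for i in range(3));w=np.clip(R-.5*(B+G)-8,0,None)*(abs(G-B)<15)
        out.append((w*r).sum()/w.sum() if w.sum()>0 else np.nan)
    return np.array(out)
E
python3 - <<'E'
from h import *
a=barrow(cv2.imread('pics/top0.png'));b=barrow(robot.read_camera('top'));print((a-b).round(2),np.nanmean(a-b)*2.45,'mm')
E
```

```text
[-0.02  0.     nan -0.07   nan  1.     nan  1.  ] 0.9362432012431962 mm
```

Request:
carry_out(series=[{"jaw": 0,"travel": [0.02,0,0],"twist": 0},{"jaw": 0,"travel": [0.02,0,0],"twist": 0}])

```text
time: 16.48
tool_pos: [0.5343, -0.0334, 0.0256]
tool_rot: [-3.141, 0.007, 0.049]
contact_force: [-12.5, -3.4, 1.9]
opening: 0.0214
```

Request:
carry_out(series=[{"jaw": 0,"travel": [0.02,0,0],"twist": 0},{"jaw": 0,"travel": [0.0,0,0],"twist": 0}])

```text
time: 16.73
tool_pos: [0.5352, -0.0333, 0.0256]
tool_rot: [-3.141, 0.007, 0.049]
contact_force: [-12.5, -3.4, 2.3]
opening: 0.0216
```

The bar began to give at x≈0.5327 (about 9.7 N), so it is now pressed roughly 2.5 mm. About 2.5 mm more is needed.

Request:
carry_out(series=[{"jaw": 0,"travel": [0.02,0,0],"twist": 0},{"jaw": 0,"travel": [0.02,0,0],"twist": 0},{"jaw": 0,"travel": [0,0,0],"twist": 0}])

```text
time: 17.1
tool_pos: [0.5368, -0.0331, 0.0254]
tool_rot: [-3.141, 0.009, 0.049]
contact_force: [-15.2, -4.3, 3.5]
opening: 0.0214
```

```bash
python3 - <<'E'
from h import *
units([.538,-.0333,.026],.0485)
im=robot.read_camera('top');a=barrow(cv2.imread('pics/top0.png'));b=barrow(im);print((a-b).round(2),np.nanmean(a-b)*2.45,'mm')
cv2.imwrite('pics/f.png',cv2.resize(im[185:255,255:405],None,fx=5,fy=5,interpolation=cv2.INTER_CUBIC))
E
```

```text
t 17.1 pos [ 0.5368 -0.0331  0.0254] rot [-3.1408  0.009   0.0492] q [-0.2   0.61  1.71 -0.    0.83  1.32] F [-15.17  -4.33   3.51] M [-0.43  2.31  0.35] op 0.0214
units [ 0.019  0.003 -0.01 ] twist 0.007
[ 1.49  2.    2.    2.     nan   nan -8.     nan] -0.2512820512820574 mm
```

View pics/f.png

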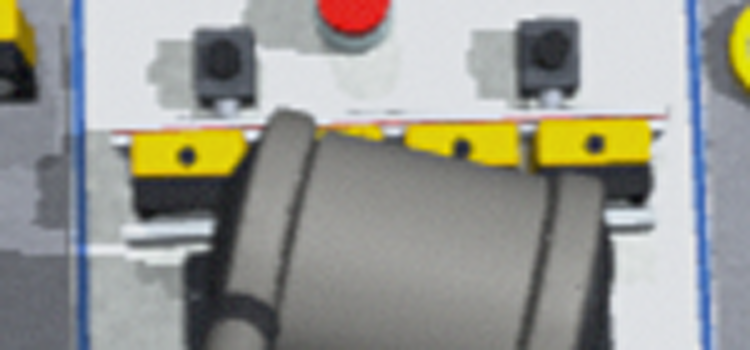

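The red stripe has moved about 2 rows (≈4.9 mm). The force gives 4.6 mm and the TCP 4.1 mm, so they agree. I'll hold briefly, then ease off.

Request:
carry_out(series=[{"jaw": 0,"travel": [0.01,0,0],"twist": 0},{"jaw": 0,"travel": [0,0,0],"twist": 0},{"jaw": 0,"travel": [0,0,0],"twist": 0},{"jaw": 0,"travel": [0,0,0],"twist": 0}])

```text
time: 17.65
tool_pos: [0.5371, -0.0331, 0.0254]
tool_rot: [-3.141, 0.01, 0.049]
contact_force: [-16.0, -4.2, 3.1]
opening: 0.0217
```

Request:
carry_out(series=[{"jaw": 0,"travel": [-0.02,0,0],"twist": 0},{"jaw": 0,"travel": [-0.02,0,0],"twist": 0},{"jaw": 0,"travel": [-0.02,0,0],"twist": 0},{"jaw": 0,"travel": [-0.02,0,0],"twist": 0},{"jaw": 0,"travel": [-0.02,0,0],"twist": 0},{"jaw": 0,"travel": [-0.02,0,0],"twist": 0},{"jaw": 0,"travel": [-0.02,0,0],"twist": 0},{"jaw": 0,"travel": [-0.02,0,0],"twist": 0}])

```text
time: 18.65
tool_pos: [0.5324, -0.0335, 0.0264]
tool_rot: [3.142, -0.001, 0.048]
contact_force: [-2.1, -0.0, -2.6]
opening: 0.0217
```

Request:
carry_out(series=[{"jaw": 0,"travel": [-0.02,0,0],"twist": 0},{"jaw": 0,"travel": [-0.02,0,0],"twist": 0},{"jaw": 0,"travel": [-0.03,0,0],"twist": 0},{"jaw": 0,"travel": [-0.03,0,0],"twist": 0},{"jaw": 0,"travel": [-0.05,0,0],"twist": 0},{"jaw": 0,"travel": [-0.1,0,0],"twist": 0},{"jaw": 0,"travel": [-0.1,0,0],"twist": 0},{"jaw": 0,"travel": [-0.1,0,0],"twist": 0}])

```text
time: 19.65
tool_pos: [0.5044, -0.0348, 0.0263]
tool_rot: [-3.141, 0.0, 0.048]
contact_force: [-0.2, -0.2, -1.8]
opening: 0.0216
```

```bash
python3 - <<'E'
from h import *
units([.46,-.037,.026],.0485)
im=robot.read_camera('top');a=barrow(cv2.imread('pics/top0.png'));b=barrow(im);print((a-b).round(2))
cv2.imwrite('pics/g.png',cv2.resize(im[185:275,255:405],None,fx=5,fy=5,interpolation=cv2.INTER_CUBIC))
E
```

```text
t 19.65 pos [ 0.5044 -0.0348  0.0263] rot [-3.1415e+00  1.0000e-04  4.8100e-02] q [-0.22  0.56  1.81  0.    0.76  1.3 ] F [-0.21 -0.22 -1.84] M [-0.06  0.22 -0.02] op 0.0216
units [-0.74   0.001  0.005] twist -0.004
[-0.05  0.     nan  0.     nan   nan   nan   nan]
```

View pics/g.png

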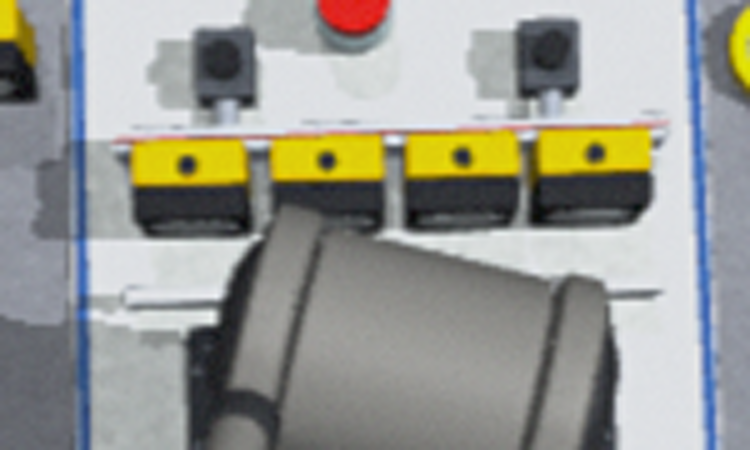

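The bar is back at rest (0 px shift) and the lamps are straight against it. Now I'll back off, lift and return to the mat.

Request:
carry_out(series=[{"jaw": 0,"travel": [-0.2,0,0],"twist": 0},{"jaw": 0,"travel": [-0.3,0,0],"twist": 0},{"jaw": 0,"travel": [-0.3,0,0],"twist": 0},{"jaw": 0,"travel": [-0.3,0,0],"twist": 0},{"jaw": 0,"travel": [-0.2,0,-0.1],"twist": 0},{"jaw": 0,"travel": [0,0,-0.4],"twist": 0},{"jaw": 0,"travel": [0,0,-0.5],"twist": 0},{"jaw": 0,"travel": [0,0,-0.5],"twist": 0}])

```text
time: 20.7
tool_pos: [0.4268, -0.0386, 0.1176]
tool_rot: [3.142, -0.001, 0.048]
contact_force: [0.5, -1.1, -1.9]
opening: 0.0216
```

Request:
carry_out(series=[{"jaw": 0,"travel": [0,0,-0.5],"twist": 0},{"jaw": 0,"travel": [0,0,-0.3],"twist": 0},{"jaw": 0,"travel": [0,-0.3,0],"twist": 0},{"jaw": 0,"travel": [0,-0.5,0],"twist": 0},{"jaw": 0,"travel": [0,-0.7,0],"twist": 0},{"jaw": 0,"travel": [0,-0.7,0],"twist": 0},{"jaw": 0,"travel": [0,-0.7,0],"twist": 0},{"jaw": 0,"travel": [0,-0.7,0],"twist": 0}])

```text
time: 21.7
tool_pos: [0.4163, 0.1784, 0.1648]
tool_rot: [-3.141, -0.001, 0.048]
contact_force: [1.0, 0.9, -2.0]
opening: 0.0218
```

```bash
python3 -c "
from h import *
units([.435,.382,.016],.0485)"
```

```text
t 21.7 pos [0.4163 0.1784 0.1648] rot [-3.1414e+00 -9.0000e-04  4.8100e-02] q [0.24 0.28 1.81 0.   1.06 1.76] F [ 0.96  0.85 -1.96] M [-0.02  0.19 -0.02] op 0.0218
units [ 0.475 -3.374  2.48 ] twist -0.004
```

Request:
carry_out(series=[{"jaw": 0,"travel": [0.07,-0.7,0],"twist": 0},{"jaw": 0,"travel": [0.1,-0.7,0],"twist": 0},{"jaw": 0,"travel": [0.1,-0.7,0],"twist": 0},{"jaw": 0,"travel": [0.1,-0.6,0],"twist": 0},{"jaw": 0,"travel": [0.1,-0.4,0.2],"twist": 0},{"jaw": 0,"travel": [0,-0.15,0.4],"twist": 0},{"jaw": 0,"travel": [0,0,0.5],"twist": 0},{"jaw": 0,"travel": [0,0,0.5],"twist": 0}])

```text
time: 22.7
tool_pos: [0.4352, 0.3734, 0.0678]
tool_rot: [-3.141, -0.0, 0.049]
contact_force: [-0.1, 0.3, -2.2]
opening: 0.0218
```

Request:
carry_out(series=[{"jaw": 0,"travel": [0,0,0.3],"twist": 0},{"jaw": 0,"travel": [0,0,0.2],"twist": 0},{"jaw": 0,"travel": [0,0,0],"twist": 0},{"jaw": 0,"travel": [0,0,0],"twist": 0}])

```text
time: 23.2
tool_pos: [0.4359, 0.3736, 0.0392]
tool_rot: [-3.141, -0.001, 0.048]
contact_force: [-0.3, 0.7, -1.7]
opening: 0.0213
```

```bash
python3 -c "
from h import *
units([.435,.382,.016],.0485)"
```

```text
t 23.2 pos [0.4359 0.3736 0.0392] rot [-3.1407e+00 -1.4000e-03  4.8200e-02] q [0.58 0.64 1.61 0.   0.9  2.1 ] F [-0.31  0.67 -1.74] M [-0.01  0.21 -0.01] op 0.0213
units [-0.008 -0.14   0.387] twist -0.003
```

Position is well inside the mat (grip y 0.374 against a centre of about 0.371). Setting down slowly.

Request:
carry_out(series=[{"jaw": 0,"travel": [0,0,0.12],"twist": 0},{"jaw": 0,"travel": [0,0,0.1],"twist": 0},{"jaw": 0,"travel": [0,0,0.08],"twist": 0},{"jaw": 0,"travel": [0,0,0.05],"twist": 0},{"jaw": 0,"travel": [0,0,0.03],"twist": 0},{"jaw": 0,"travel": [0,0,0],"twist": 0}])

```text
time: 23.95
tool_pos: [0.4353, 0.3732, 0.0161]
tool_rot: [3.142, -0.0, 0.048]
contact_force: [-2.9, -1.9, 3.7]
opening: 0.0217
```

Request:
carry_out(series=[{"jaw": 0,"travel": [0,0,0.01],"twist": 0},{"jaw": 0,"travel": [0,0,0.01],"twist": 0},{"jaw": 0,"travel": [0,0,0],"twist": 0}])

```text
time: 24.32
tool_pos: [0.4353, 0.3733, 0.0161]
tool_rot: [-3.141, -0.001, 0.048]
contact_force: [-6.3, -4.0, 14.5]
opening: 0.0218
```

Request:
carry_out(series=[{"jaw": 0,"travel": [0,0,-0.02],"twist": 0},{"jaw": 0,"travel": [0,0,0],"twist": 0},{"jaw": 60,"travel": [0,0,0],"twist": 0},{"jaw": 100,"travel": [0,0,0],"twist": 0},{"jaw": 100,"travel": [0,0,0],"twist": 0},{"jaw": 100,"travel": [0,0,0],"twist": 0},{"jaw": 100,"travel": [0,0,0],"twist": 0},{"jaw": 100,"travel": [0,0,0],"twist": 0}])

```text
time: 25.32
tool_pos: [0.4354, 0.3733, 0.0155]
tool_rot: [-3.141, -0.0, 0.048]
contact_force: [-0.3, -0.3, -0.0]
opening: 0.0766
```

Request:
carry_out(series=[{"jaw": 100,"travel": [0,0,-0.2],"twist": 0},{"jaw": 100,"travel": [0,0,-0.4],"twist": 0},{"jaw": 100,"travel": [0,0,-0.6],"twist": 0},{"jaw": 100,"travel": [0,0,-0.8],"twist": 0},{"jaw": 100,"travel": [0,0,-0.8],"twist": 0},{"jaw": 100,"travel": [-0.5,0,-0.4],"twist": 0},{"jaw": 100,"travel": [-0.5,0,0],"twist": 0},{"jaw": 100,"travel": [0,0,0],"twist": 0}])

```text
time: 26.32
tool_pos: [0.374, 0.3705, 0.209]
tool_rot: [-3.141, -0.001, 0.05]
contact_force: [-0.5, 0.9, -0.9]
opening: 0.0916
```

```bash
python3 - <<'E'
from h import *
units([.435,.373,.2],.0485)
im=robot.read_camera('top');I0=cv2.imread('pics/top0.png');a=barrow(I0);print((a-barrow(im)).round(2))
cv2.imwrite('pics/i.png',im)
B,G,R=(im[...,i].astype(int) for i in range(3));m=((R>150)&(G>120)&(B<90)).astype(np.uint8);m[:,:270]=0;m[:,398:]=0;m[:205]=0;m[270:]=0
n,l,s,c=cv2.connectedComponentsWithStats(m)
t=np.array([-np.sin(.0485),np.cos(.0485)])
for i in range(1,n):
    if s[i,4]>60:
        w=np.array([plane('top',(x,y),.084)[:2] for y,x in np.argwhere(l==i)]);r=rect('top',l==i,.084)
        mu=w.mean(0);print(s[i,4],'bx',round(float((mu-[.5698,-.032])@[t[1],-t[0]]),4),'by',round(float((mu-[.5698,-.032])@t),4),np.round(r[1],4),round(r[2],2))
for q in ('tape','lamp_done','screw_jar','straightedge_grip'):
    print(q,[(round(r['score'],2),np.round(r['xy'],1),r['pixels'].sum()) for r in robot.regions_of('top',q)[:1]])
w=((R>110)&(B<90)&(R>G+30)).astype(np.uint8);w[:,:140]=0;w[:,200:]=0;w[:225]=0;w[330:]=0
r=rect('top',w>0,.047);print('wood',np.round(r[0],4),np.round(r[1],4),r[2])
E
```

```text
t 26.32 pos [0.374  0.3705 0.209 ] rot [-3.1407e+00 -9.0000e-04  4.9600e-02] q [0.63 0.36 1.55 0.   1.23 2.16] F [-0.53  0.92 -0.94] M [-0.02  0.15 -0.01] op 0.0916
units [1.018 0.008 0.15 ] twist 0.011
[-0.07  0.     nan -0.12   nan   nan   nan   nan]
185 bx 0.0533 by -0.0348 [0.0189 0.0515] 1.08
178 bx 0.0532 by -0.0965 [0.0207 0.0506] 4.69
187 bx 0.0527 by 0.0945 [0.0189 0.0515] 1.08
189 bx 0.0531 by 0.0287 [0.0189 0.0515] 1.08
tape [(0.7, array([404.6, 199.7]), np.int64(263))]
lamp_done [(0.81, array([248.5, 195.2]), np.int64(561))]
screw_jar [(0.53, array([326.1, 188.5]), np.int64(235))]
straightedge_grip [(0.71, array([164.5, 271.2]), np.int64(1083))]
wood [0.4351 0.3709] [0.1138 0.0214] 3.151524305343628
```

View pics/i.png

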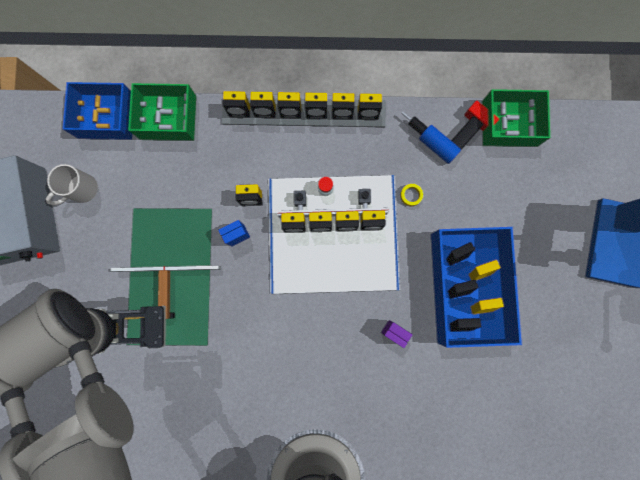

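The top view shows the four lamps in line against the bar (row ≈220) and the straightedge flat on the mat at (164,290). The arm is clear, and the tape, jar, finished lamp and look-alikes are where they were.

```bash
python3 -c "
from cell import robot
print(robot.hand_in())"
```

```text
the job is handed in; nothing more can be done
None
```

The job is done and handed in at about 26 s of the 67 s allowed; no verdict is reported. I gripped the straightedge by its handle, turned it round and pushed the four lamps together against the stop bar. I held the bar about 4–5 mm back for roughly 0.5 s, eased off, then laid the straightedge on the mat and let go.

**Press:** three readings agreed: about 4.6 mm from the force, 4.1 mm from the tool travel and about 4.9 mm from the camera. The total force was 16 N at most.

**Last checks, from the top camera:**
- **Bar:** back at rest within about 0.1 px, read at its left end only because the stripe did not register elsewhere.
- **Lamps:** level within 0.6 mm of each other and at most 97 mm from the board's centre line. Three read 1.1° and one 4.7° in world axes against the board's 2.8°. At this resolution that is noise, so squareness within 0.04 rad (2.3°) rests on their being pressed flat against the bar.
- **Straightedge:** flat on the mat, with its grip point about 43 mm in x and 2 mm in y from the mat's centre.
- **Other things:** the jar, tape, finished lamp and both look-alikes were where they started. The network put the tape about 8 px off its first reading, but the picture shows it at the same place.

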